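Unlock the medicine box and hold the key turned

TASK

Take the key with the oblong head from the wooden key stand and push it fully home into the lock on the lid of the medicine box; the lock is sticky inside, so where the key catches, ease off and wiggle it a little clockwise and back until it slips past. Then turn it clockwise, seen from above, a quarter turn until it stops. The lock springs back when let go, so finish while still gripping the key and holding it turned, so that I can lift the lid. Leave the other two keys in the stand and everything else on the worktop alone.

Things in the scene. Friction and masses are not known exactly. Their poses are not given: they have to be found in the camera images.
- medicine_key: The key to use, 28-50 g, upright in the stand. Origin: middle of the underside (shoulder) of its steel collar (10 x 18 mm, 6 mm high); own z up the key, x across its thickness, y across its width. Symmetrical: either way round fits. Its black plastic head is oblong with straight sides, 10 mm thick (x), 28 mm wide (y), from 6 to 40 mm above the origin.
- key_grip (a point): Where to grip: middle of the oblong head, 23 mm above medicine_key's origin, same axes; close the fingers along x on the two broad flat faces 10 mm apart.
- key_tip (a point): Lower end of the steel blade, 32 mm below medicine_key's origin, same axes. Blade from the origin down: flat, 4 mm thick (x), 14 mm wide (y) to 14 mm; round neck 4.4 mm in diameter to 23 mm; flat bit 4 x 14 mm to the tip at 32 mm, edges of both flats bevelled about 0.5 mm.
- round_key: a key to leave in the stand: black round head 30 mm in diameter and 10 mm thick, thin blade; same frame and collar as the other keys
- trefoil_key: a key to leave in the stand: black head of three round lobes about 34 mm across and 10 mm thick, thin blade; same frame and collar as the other keys
- key_stand: Oak key stand, fixed in place. Origin: middle of its underside, z up. Foot board 70 (x) x 212 mm (y), upper board 44 x 212 mm with its top 75 mm up. Slots 8 x 18 mm, long along y, through the upper board at y = -65, 0 and 65 mm; a key hangs in each (any order), collar resting on the board, head up, its width along the stand's y. Lift a key straight up 40 mm or more to clear.
- medicine_box: Grey steel box 180 (x) x 250 (y) x 90 mm high, pressed cross on its front, fixed in place. Origin: middle of its underside, z up, front to its own -x. A steel lock case 56 x 64 mm stands on the lid, its centre 28 mm in front of the origin, case top 126 mm above the worktop; its brass plug rises to 130 mm. A steel keeper bridge, 114 mm high, stands on the front edge.
- keyway (a point): Middle of the keyway's mouth, atop the brass plug 130 mm above the worktop; axes of medicine_box (z up, out of the lock). While locked the slot is long along y: 15.6 x 5.6 mm, mouth bevelled 2 mm wide all round, 40 mm deep. Fully home, the key's origin lies here and its collar rests on the plug; only then (to 1.5 mm) does it turn, and it is trapped while turned.
- sticky_disc (a point): Middle of the lock's inner disc, on the lock's axis 15.5 mm below the keyway (its top; 6 mm thick; axes of medicine_box). Same slot as the keyway, but it stays crooked, hidden, 0.3 to 0.6 rad clockwise, and turns stiffly (0.08 N m): a key pushed straight jams on it. Ease off, turn the key in small steps up to 0.6 rad clockwise and back, and push again until it slips in.
- lock_plug (a joint): Turn of the brass plug, rad: 0 locked, growing clockwise seen from above, stop at 1.45 (the quarter turn). Play between key and slot 0.12 rad. A spring returns it: 0.03 N m at 0, 0.1 at the stop. It draws the steel bolt, clear of its keeper beyond 1.2. Two pairs of sprung pins 6 and 11 mm down press on the blade: 4 to 12 N to push past them.
- soup_spoon: a spoon lying on the worktop, 191 x 40 x 16 mm, leave alone
- tomato: a tomato, about 58 mm, leave alone
- garlic_a: a garlic bulb, about 52 mm, leave alone
- ginger_onion: an onion, about 83 mm across, leave alone
- peeler: a peeler lying near the front edge, 170 x 25 x 18 mm, leave alone
- chopsticks: a pair of chopsticks lying near the front edge, 239 x 20 x 7 mm, leave alone
- tumbler: a drinking glass, 80 mm across, 88 mm high, leave alone
- garlic_b: a garlic bulb, about 60 mm, leave alone

How it is judged:
On the way, in this order (a step that is already met when the one before it is completed fails the run):
1. the oblong-headed key is lifted clear of the stand by the gripper (z of medicine_key in the frame of key_stand above 0.105 m and contact force between medicine_key and the fingers above 1 N), for 0.1 s.
2. the key is pushed fully home in the lock, its collar on the plug, before the quarter turn (horizontal distance between medicine_key and keyway below 0.003 m and z of medicine_key in the frame of keyway below 0.002 m and angle between the z axis of medicine_key and the z axis of keyway, either way round below 0.08 rad and value of joint lock_plug below 0.9 rad), for 0.1 s.
3. the key is turned clockwise a quarter turn (value of joint lock_plug above 1.2 rad), for 0.2 s.
At the end, for the whole second after the job is handed in: through the last second the oblong-headed key is fully home in the lock (within 3 mm sideways, 2.5 mm in depth, upright to 0.1 rad), gripped by the fingers and held turned so that the plug stands beyond 1.2 rad; the other two keys still hang in the stand within 5 mm in height (value of joint lock_plug above 1.2 rad and horizontal distance between medicine_key and keyway below 0.003 m and z of medicine_key in the frame of keyway below 0.0025 m and angle between the z axis of medicine_key and the z axis of keyway, either way round below 0.1 rad and contact force between medicine_key and the fingers above 1 N and z of round_key in the frame of key_stand between 0.07 and 0.08 m and z of trefoil_key in the frame of key_stand between 0.07 and 0.08 m); the arm keeps its last pose, push and grip.
It fails at once if another key is pulled from its slot or knocked about (distance of any of round_key, trefoil_key from where it was at the start of the episode above 0.015 m).
It fails at once if a bystander on the worktop is pushed away (distance of any of soup_spoon, tomato, garlic_a, ginger_onion, peeler, chopsticks, tumbler, garlic_b from where it was at the start of the episode above 0.03 m).
It also fails if it takes over 58 s, if anything falls off the work surface, if the arm or the gripper's body presses on something with over 40 N, if the wrist force passes 120 N, or if a joint passes its speed limit or range.

ROBOT

A 6-joint arm with a two-finger parallel gripper is mounted at the origin on a cart in front of the work surface, level with it; the furniture and walls round the work are solid. World frame = base frame: x ahead of the robot, y to its left, z up, the work surface at z = 0. Lengths are in m, angles in rad, forces in N, time in s.
With the tool pointing down it reaches from about 0.35 to 0.975 m from the base axis. Payload 4.9 kg.
Tool frame: the origin (TCP) lies at the very end of the fingers, on their centre line; the grasp point (between the pads) lies 19 mm behind it; z points along the fingers, y is the line along which they close (so a half turn about z gives the same grasp; the last joint's range is limited). The gripper opens to 85 mm and grips with 20 to 120 N. Pads are 22 mm wide; open, the fingers measure 114 mm over their backs; the gripper's body (76 mm by 85 mm) begins 54 mm behind the grasp point. The pads swing forward as they close: fully open they stand 13 mm farther back than shut.
Start: joints at [-1.317, 0.053, 1.613, -0, 1.476, -0.119], TCP at [0.228, -0.582, 0.231] pointing down, gripper open.
Joint ranges: [-3.01, 3.01], [-1.01, 2.22], [0.06, 2.58], [-1.02, 4.17], [0.09, 2.62], [-3.14, 3.14]. Speed limits (rad/s): [2.57, 2.57, 3.14, 3.14, 3.14, 3.14].

INTERFACE

Orientations are given as a rotation vector (axis times angle).
In Python, from station import get_obs, get_image, finish_job gives the robot as it stands. The module is installed in compiled form; this text tells all that it offers.
- The arm moves only by the tool carry_out, never from a script. Its argument "rows" is a list of rows, each a list of 7 numbers: the turn, a rotation vector about the tool's x, y, z as a fraction of full scale, then the shift along the tool's x, y, z as a fraction of full scale, then the closure, from -1 (fully open) to 1 (shut). A call has 1 to 5 rows; each row is the pose to reach, as a shift and turn from the pose commanded when the call began, along the tool's axes at that moment, turning the shorter way round; what a row does not reach only later rows make up. Full scale, the value 1, is 300 mm for a shift and pi rad for a turn. A row lasts 1/10 s, in which the tool goes at most 50 mm and 8.59 degrees, less where a joint would pass 70% of its speed; a pose out of reach is approached as far as the arm can. A call with a number of a shift or a turn outside -1 to 1 is refused whole. A call with a gripper value outside its range is refused whole. The fingers move at their own pace and stop on an object; "force" is the grip in N (left out, the last holds). Time passes only in rows, so rows that repeat a pose let the fingers close. It gives the time, the measured TCP pose, the force, the opening and the grip force at its end, in the units of the state.
- get_obs(): the state, without advancing time (a new reading comes with each control period).
- get_image(name): name is "scene" or "top"; returns a dict with "img" (480x640x3 uint8, blue, green, red), "mtx" (3x3 intrinsics, pixels), "D" ([k1, k2, p1, p2, k3] as OpenCV has them; the pictures are not rectified), "R" (3x3) and "t" (3): a world point X has camera coordinates R X + t. Camera axes: x right, y down, z forward; pixel columns grow to the right and rows downward; lengths in m; the calibration is good to about 2 mm. A picture is of the moment at which its call begins. There is no depth.
- finish_job(): hands the job in; it is judged then, once.
The state is a dict: "t": time; "q": joint angles; "dq": joint speeds; "effort": joint torques, N m; "tool_pos": TCP position; "tool_rot": TCP orientation; "contact_force": force on the tool from outside, world axes, zero at the start; "wrist_torque": the same for the moment, N m; "opening": finger opening in m; "grip_force": force on a finger pad.
Only numpy, scipy, OpenCV 4.12 (cv2) and the standard library are available. Lean on these libraries where they do the work, as an engineer would, in place of code of your own. Each camera call takes 0.05 s, during which the arm holds its last target. There are 200 camera calls.

## Working session

There is one attempt and no reset: what is moved stays moved. The work goes in short steps, Python scripts to look and compute and a tool call to move; the robot and the scene stay as the last step left them, time stands still between calls to the robot, and variables do not carry over. Pictures are saved under pics/ and viewed, at most 10 in all, crops included, and the job is handed in when it is done.

Besides the shell and the picture viewer there is one more tool, called after "Emit:" as name([rows], argument=value, ...), one row to a line, values as JSON. carry_out: Moves the arm, as the interface text tells. Shift numbers are shares of 300 mm and turn numbers shares of pi rad, none past 1 either way. Its arguments: {"type":"object","properties":{"rows":{"type":"array"},"force":{"type":"number"}},"required":["rows"]}

```bash
mkdir -p pics; cat > h.py <<'E'
import numpy as np, cv2
from station import get_obs, get_image, finish_job
from scipy.spatial.transform import Rotation as Ro
def ray(c,uv,z):
    n=cv2.undistortPoints(np.array([[uv]],float),c["mtx"],c["D"])[0,0]
    R=np.array(c["R"]);t=np.array(c["t"]).ravel()
    o=-R.T@t; d=R.T@np.array([n[0],n[1],1]); return o+d*(z-o[2])/d[2]
def proj(c,X):
    r,_=cv2.Rodrigues(np.array(c["R"])); return cv2.projectPoints(np.array(X,float).reshape(-1,1,3),r,np.array(c["t"],float).reshape(3,1),c["mtx"],c["D"])[0].reshape(-1,2)
E
python3 - <<'E'
from h import *
import pickle
for n in("scene","top"):
    c=get_image(n); pickle.dump({k:np.array(c[k]) for k in c},open(n+".pkl","wb")); cv2.imwrite(f"pics/{n}.png",c["img"]); R=np.array(c["R"]);print(n,-R.T@np.array(c["t"]).ravel(),R[2],c["mtx"][0][0])
o=get_obs();print(o["tool_pos"],o["tool_rot"],o["opening"])
E
```

```text
scene [-0.4353014   0.79793942  0.87884194] [ 0.62998693 -0.55712153 -0.54104719] 549.1830029282706
top [0.15359931 0.01358    1.58347432] [ 0.22295813 -0.00286296 -0.97482382] 615.6179553867807
[ 0.22749733 -0.58150488  0.23017489] [-3.08532172e+00 -5.81913891e-01  2.17580338e-04] 0.08545903686692831
```

View pics/scene.png

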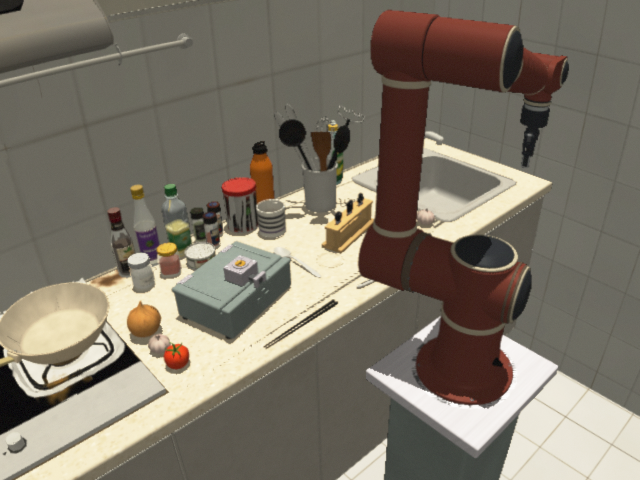

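View pics/top.png

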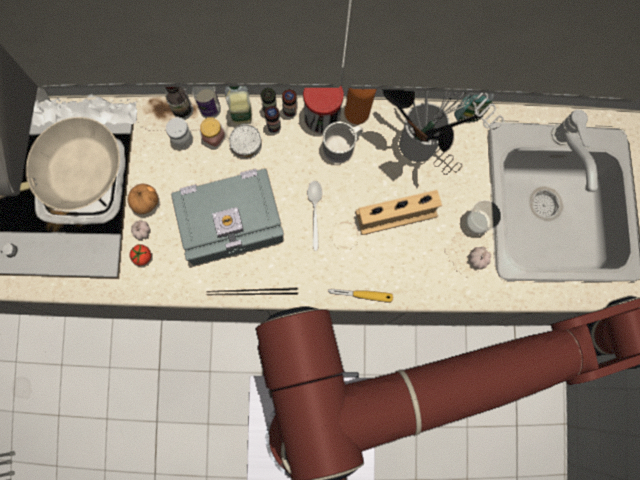

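```bash
python3 - <<'E'
import pickle,cv2,numpy as np
t=pickle.load(open("top.pkl","rb"))["img"];s=pickle.load(open("scene.pkl","rb"))["img"]
f=lambda im,x,y,w,h,k:cv2.resize(im[y:y+h,x:x+w],None,fx=k,fy=k,interpolation=cv2.INTER_CUBIC)
a=f(t,350,185,100,50,8)   # stand top
b=f(s,315,185,66,50,6); c=f(t,205,200,50,50,6); d=f(s,215,248,15,50,6)
row=np.hstack([b,c]); row=np.pad(row,((0,0),(0,max(0,800-row.shape[1])),(0,0)))[:, :800]
r2=np.vstack([a[:300] if 0 else cv2.resize(a,(640,320)).copy()])
r2=np.pad(r2[:300],((0,0),(0,160),(0,0)))
cv2.imwrite("pics/m1.png",np.vstack([r2,row]))
E
```

```text
(no output)
```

View pics/m1.png

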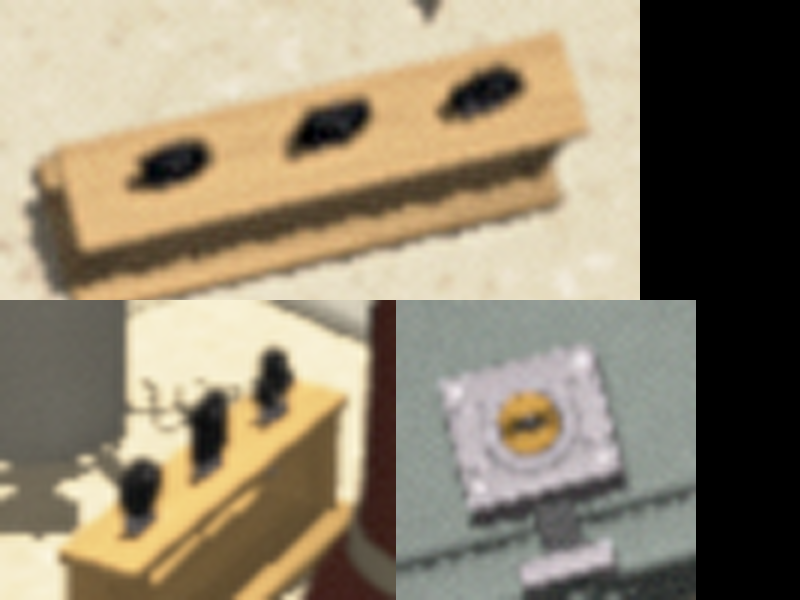

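```bash
cat > fit.py <<'E'
from h import *
import pickle
from scipy.optimize import least_squares
t=pickle.load(open("top.pkl","rb"));s=pickle.load(open("scene.pkl","rb"))
m=lambda p,k,o:[(p[0]+.5)/k-.5+o[0],(p[1]+.5)/k-.5+o[1]]
A=[m(p,6.4,(350,185)) for p in[(60,150),(557,35),(590,130),(85,250)]]
# stand z=.075
P=np.array([ray(t,p,.075) for p in A]);print(P.round(4));print("edges",[np.linalg.norm(P[i]-P[(i+1)%4]).round(4) for i in range(4)],"centre",P.mean(0).round(4))
d=P[0]+P[3]-P[1]-P[2];print("stand y dir",np.arctan2(d[1],d[0]))
C=[m((p[0]-396,p[1]-300),6,(205,200)) for p in[(440,383),(585,345),(625,485),(470,512)]]
Q=np.array([ray(t,p,.126) for p in C]);print(Q.round(4),[np.linalg.norm(Q[i]-Q[(i+1)%4]).round(4) for i in range(4)],Q.mean(0).round(4))
print("plug",ray(t,m((530-396,422-300),6,(205,200)),.130).round(4))
B=np.array([ray(t,p,.09) for p in[(173,191),(267,171),(283,241),(188,260)]]);print(B.round(4),[np.linalg.norm(B[i]-B[(i+1)%4]).round(4) for i in range(4)],B.mean(0).round(4))
d=B[0]+B[3]-B[1]-B[2];print("box y dir",np.arctan2(d[1],d[0]))
print("scene board centre px",proj(s,[P.mean(0)]),"plug px",proj(s,[ray(t,m((134,122),6,(205,200)),.130)]))
E
python3 fit.py
python3 - <<'E'
import pickle,cv2,numpy as np
s=pickle.load(open("scene.pkl","rb"))["img"]
f=lambda im,x,y,w,h,k:cv2.resize(im[y:y+h,x:x+w],None,fx=k,fy=k,interpolation=cv2.INTER_CUBIC)
cv2.imwrite("pics/m2.png",np.hstack([f(s,316,188,66,66,6),f(s,208,240,66,66,6)]))
E
```

```text
[[ 0.5733 -0.1137  0.075 ]
 [ 0.6259 -0.3155  0.075 ]
 [ 0.5863 -0.3277  0.075 ]
 [ 0.5325 -0.1235  0.075 ]]
edges [np.float64(0.2086), np.float64(0.0414), np.float64(0.2111), np.float64(0.042)] centre [ 0.5795 -0.2201  0.075 ]
stand y dir 1.8273410498226843
[[0.5386 0.2519 0.126 ]
 [0.5557 0.1929 0.126 ]
 [0.4971 0.1739 0.126 ]
 [0.4846 0.2367 0.126 ]] [np.float64(0.0615), np.float64(0.0617), np.float64(0.064), np.float64(0.0561)] [0.519  0.2138 0.126 ]
plug [0.5217 0.2134 0.13  ]
[[0.6057 0.3617 0.09  ]
 [0.6628 0.1226 0.09  ]
 [0.4804 0.0765 0.09  ]
 [0.4276 0.3114 0.09  ]] [np.float64(0.2458), np.float64(0.1881), np.float64(0.2408), np.float64(0.185)] [0.5441 0.218  0.09  ]
box y dir 1.7987574776396698
scene board centre px [[350.27835116 212.47602971]] plug px [[240.80531938 262.07198706]]
```

View pics/m2.png

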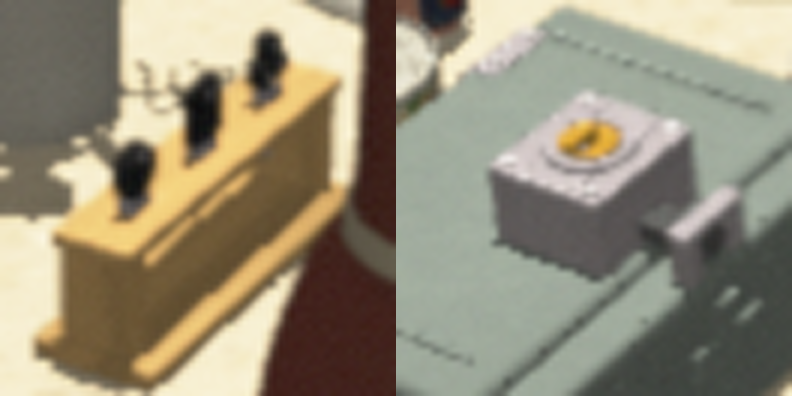

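```bash
python3 - <<'E'
from h import *
import pickle
t=pickle.load(open("top.pkl","rb"));s=pickle.load(open("scene.pkl","rb"))
def warp(z,x0,x1,y0,y1,r=.001):
    xs=np.arange(x1,x0,-r);ys=np.arange(y1,y0,-r);Y,X=np.meshgrid(ys,xs)
    uv=proj(t,np.stack([X,Y,0*X+z],-1)).reshape(X.shape+(2,)).astype(np.float32)
    return cv2.remap(t["img"],uv,None,cv2.INTER_CUBIC)
for n,z,b in(("box",.09,(.40,.70,.05,.40)),("case",.126,(.46,.58,.15,.28)),("stand",.075,(.5,.66,-.35,-.09))):
    g=cv2.cvtColor(warp(z,*b),cv2.COLOR_BGR2GRAY); L=cv2.createLineSegmentDetector().detect(g)[0][:,0]
    print(n)
    for l in L:
        a=np.array([b[1]-l[1]*.001,b[3]-l[0]*.001]);e=np.array([b[1]-l[3]*.001,b[3]-l[2]*.001]);d=e-a;ln=np.hypot(*d)
        if ln>(.035 if n=="case" else .07 if n=="box" else .04):
            th=np.arctan2(d[1],d[0]);print("%.3f"%ln,"yaw %.3f"%((th+np.pi/4)%(np.pi/2)-np.pi/4),a.round(4),e.round(4))
# brass centroids
cs=[]
for c,p in((t,(227,220)),(s,(240,263))):
    im=c["img"].astype(int);x,y=p;w=im[y-9:y+10,x-9:x+10];k=(w[...,2]-w[...,0]>70)
    k=cv2.morphologyEx(k.astype(np.uint8),cv2.MORPH_CLOSE,np.ones((5,5)));ct=max(cv2.findContours(k,0,2)[0],key=cv2.contourArea);h=cv2.convexHull(ct);e=cv2.minAreaRect(h);mm=cv2.moments(h)
    uv=(x-9+mm["m10"]/mm["m00"],y-9+mm["m01"]/mm["m00"]);print("brass",uv,e[1]);cs.append(ray(c,uv,.130));
print(np.round(cs,4))
E
```

```text
box
0.238 yaw 0.285 [0.4766 0.078 ] [0.4098 0.3065]
0.162 yaw 0.277 [0.6702 0.1245] [0.5147 0.0802]
0.116 yaw 0.285 [0.4871 0.3359] [0.5987 0.3686]
0.099 yaw 0.277 [0.4289 0.3139] [0.456  0.2186]
0.103 yaw 0.287 [0.4678 0.1779] [0.4969 0.0795]
0.115 yaw 0.282 [0.6222 0.2998] [0.6541 0.1896]
0.108 yaw 0.276 [0.4575 0.3217] [0.4868 0.2181]
0.072 yaw 0.307 [0.4939 0.1921] [0.5157 0.1235]
case
0.052 yaw 0.293 [0.487  0.2307] [0.5021 0.1807]
0.039 yaw 0.236 [0.4684 0.2522] [0.4775 0.2142]
stand
0.203 yaw 0.256 [ 0.5523 -0.3121] [ 0.501  -0.1159]
0.195 yaw 0.263 [ 0.5668 -0.3053] [ 0.5161 -0.1167]
0.207 yaw 0.256 [ 0.5317 -0.1222] [ 0.5843 -0.3229]
0.193 yaw 0.260 [ 0.5084 -0.1243] [ 0.558  -0.3107]
0.050 yaw 0.223 [ 0.6031 -0.2153] [ 0.6142 -0.2641]
brass (226.60162601626016, 220.0) (8.0, 9.0)
brass (239.67083333333332, 262.59166666666664) (5.0, 9.0)
[[0.5215 0.2142 0.13  ]
 [0.5218 0.2167 0.13  ]]
```

```bash
cat >> h.py <<'E'
def delta(pos,closeang,o=None):
    """tool down, tool y along world angle closeang(mod pi); prints fractions"""
    o=o or get_obs();R=Ro.from_rotvec(o["tool_rot"]);out=[]
    for a in(closeang,closeang+np.pi):
        y=np.array([np.cos(a),np.sin(a),0]);z=np.array([0,0,-1.]);T=Ro.from_matrix(np.c_[np.cross(y,z),y,z])
        out.append((R.inv()*T).as_rotvec())
    out=np.array(out);print("turn frac",(out/np.pi).round(4).tolist(),"shift frac",(R.inv().apply(np.array(pos)-o["tool_pos"])/.3).round(4))
E
python3 - <<'E'
from h import *
import pickle
t=pickle.load(open("top.pkl","rb"));s=pickle.load(open("scene.pkl","rb"))
print("crock",[ray(s,p,0).round(3) for p in[(306,205),(320,213),(336,208)]], ray(t,(418,150),.14).round(3))
o=get_obs();print(Ro.from_rotvec(o["tool_rot"]).as_matrix().round(3),o["q"])
delta((.5795,-.2201,.21),.257)
# black handle at scene(345,130) vs top(460,128)
for a,b in(((345,125),(462,126)),((355,113),(447,162)),((291,133),(398,97))):
    for z in(.2,.25,.3,.35): print(z,ray(s,a,z).round(3),ray(t,b,z).round(3))
E
```

```text
crock [array([ 0.815, -0.245,  0.   ]), array([ 0.741, -0.242,  0.   ]), array([ 0.729, -0.303,  0.   ])] [ 0.71  -0.258  0.14 ]
[[ 0.931  0.364 -0.   ]
 [ 0.364 -0.931  0.002]
 [ 0.    -0.002 -1.   ]] [-1.31698614e+00  5.32801725e-02  1.61418629e+00 -1.21473470e-05
  1.47600516e+00 -1.19023319e-01]
turn frac [[-0.0004, -0.0005, -0.4631], [-0.0005, 0.0005, 0.5369]] shift frac [ 1.5315 -0.6944  0.0689]
0.2 [ 0.881 -0.494  0.2  ] [ 0.753 -0.358  0.2  ]
0.25 [ 0.784 -0.398  0.25 ] [ 0.732 -0.345  0.25 ]
0.3 [ 0.687 -0.303  0.3  ] [ 0.71  -0.331  0.3  ]
0.35 [ 0.59  -0.208  0.35 ] [ 0.688 -0.318  0.35 ]
0.2 [ 0.946 -0.609  0.2  ] [ 0.658 -0.316  0.2  ]
0.25 [ 0.844 -0.506  0.25 ] [ 0.64  -0.304  0.25 ]
0.3 [ 0.742 -0.402  0.3  ] [ 0.622 -0.292  0.3  ]
0.35 [ 0.641 -0.298  0.35 ] [ 0.603 -0.281  0.35 ]
0.2 [ 0.957 -0.31   0.2  ] [ 0.826 -0.201  0.2  ]
0.25 [ 0.854 -0.229  0.25 ] [ 0.801 -0.193  0.25 ]
0.3 [ 0.752 -0.147  0.3  ] [ 0.777 -0.186  0.3  ]
0.35 [ 0.649 -0.065  0.35 ] [ 0.753 -0.178  0.35 ]
```

Emit:
carry_out([
  [0,0,-0.0463,0.154,-0.0694,0,0],
  [0,0,-0.0926,0.308,-0.139,0,0],
  [0,0,-0.139,0.462,-0.208,0,0],
  [0,0,-0.185,0.616,-0.278,0,0],
  [0,0,-0.2315,0.76,-0.347,0,0],
], force=60)

```text
t: 0.6
tool_pos: [0.4025, -0.4008, 0.2308]
tool_rot: [-2.673, -1.649, -0.0]
contact_force: [0.1, -0.3, 0.3]
opening: 0.0431
grip_force: 0.0
```

```bash
python3 -c "
from h import *
o=get_obs();print(o['tool_pos'],o['q'][5],o['opening'],o['dq']);delta((.5795,-.2201,.2),.257)"
```

```text
[ 0.40252355 -0.40075318  0.2308001 ] -0.4491533862134146 0.04306166177952623 [ 0.86869076 -0.08722745  0.07880579  0.00106281  0.00209648 -0.59001038]
turn frac [[-0.0001, -0.0002, -0.2299], [-0.0002, 0.0001, 0.7701]] shift frac [0.8028 0.2572 0.1028]
```

Emit:
carry_out([
  [0,0,-0.0463,0.16,0.051,0,0],
  [0,0,-0.0926,0.32,0.103,0,0],
  [0,0,-0.139,0.48,0.154,0,0],
  [0,0,-0.185,0.64,0.205,0.03,0],
  [0,0,-0.23,0.8,0.257,0.06,0],
])

```text
t: 1.1
tool_pos: [0.5778, -0.2244, 0.2137]
tool_rot: [1.917, 2.488, -0.0]
contact_force: [1.3, -0.8, 0.6]
opening: 0.043
grip_force: 0.0
```

Emit:
carry_out([
  [0,0,0,0,0,0,0],
  [0,0,0,0,0,0,0],
])

```text
t: 1.3
tool_pos: [0.5767, -0.225, 0.2128]
tool_rot: [-1.921, -2.483, 0.001]
contact_force: [-1.0, -0.7, 0.5]
opening: 0.0427
grip_force: 0.0
```

```bash
python3 -c "
from h import *
o=get_obs();print(o['tool_pos'],o['q'][5],o['opening']);delta((.5795,-.2201,.079),.257)
im={}
for n in ('scene','top'):
    c=get_image(n);im[n]=c;print(n,proj(c,[o['tool_pos'],[.5795,-.2201,.115],[.5795,-.2201,.075]]).round(1))
k=lambda n,x,y:cv2.resize(im[n]['img'][y:y+80,x:x+80],(480,480),interpolation=cv2.INTER_CUBIC)
cv2.imwrite('pics/a1.png',cv2.resize(np.hstack([k('scene',310,150),k('top',355,175)]),(800,400)))
"
```

```text
[ 0.57670201 -0.22496432  0.21278044] -0.7454215156194441 0.04272711265195287
turn frac [[-0.0006, -0.0003, -0.0011], [-0.0005, 0.0009, 0.9989]] shift frac [0.0129 0.0139 0.4459]
scene [[352.5 170.2]
 [350.4 200.6]
 [350.3 212.5]]
top [[411.2 191.9]
 [402.8 202.2]
 [400.4 206.5]]
```

View pics/a1.png

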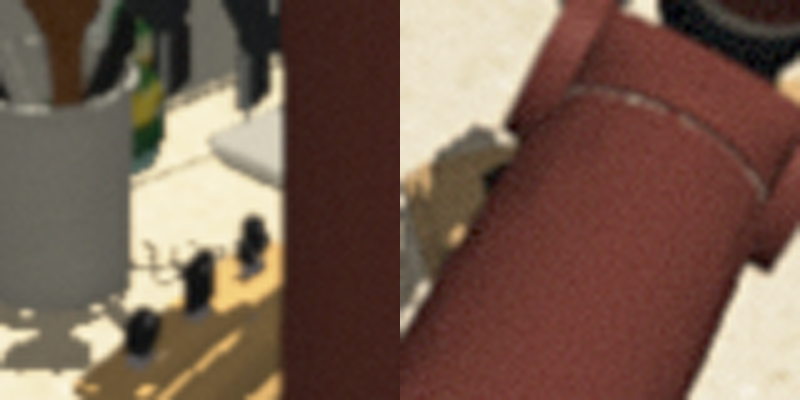

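Emit:
carry_out([
  [0,0,-0.001,0.013,0.014,0.05,0],
  [0,0,-0.001,0.013,0.014,0.15,0],
  [0,0,-0.001,0.013,0.014,0.25,0],
  [0,0,-0.001,0.013,0.014,0.35,0],
  [0,0,-0.001,0.013,0.014,0.436,0],
])

```text
t: 1.9
tool_pos: [0.5782, -0.2218, 0.0805]
tool_rot: [-1.923, -2.482, 0.0]
contact_force: [-0.8, -0.4, -1.1]
opening: 0.0424
grip_force: 0.0
```

Emit:
carry_out([
  [0,0,0,0,0,0,0],
  [0,0,0,0,0,0,0.4],
  [0,0,0,0,0,0,0.6],
  [0,0,0,0,0,0,0.8],
  [0,0,0,0,0,0,1],
], force=40)

```text
t: 2.4
tool_pos: [0.581, -0.2222, 0.0855]
tool_rot: [1.919, 2.483, 0.001]
contact_force: [-0.5, -1.0, 3.0]
opening: 0.0092
grip_force: 39.0
```

Emit:
carry_out([
  [0,0,0,0,0,0,1],
  [0,0,0,0,0,0,1],
  [0,0,0,0,0,0,1],
], force=90)

```text
t: 2.7
tool_pos: [0.5811, -0.2222, 0.0856]
tool_rot: [1.918, 2.483, 0.0]
contact_force: [-0.3, -0.6, 5.8]
opening: 0.0085
grip_force: 88.2
```

```bash
python3 -c "
from h import *
o=get_obs();print(o['tool_pos'],o['contact_force'],o['wrist_torque'],o['q']);delta((.5795,-.2201,.079),.257)"
```

```text
[ 0.58105229 -0.22223138  0.08558388] [-0.29201446 -0.62181349  5.82846557] [-0.09088699  0.12267944 -0.00305169] [-4.84628925e-01  1.72465233e-01  1.73718450e+00 -5.32965666e-04
  1.22803152e+00 -7.39522051e-01]
turn frac [[0.0008, 0.001, -0.0006], [0.0015, -0.0013, 0.9994]] shift frac [ 0.0082 -0.0033  0.0219]
```

Emit:
carry_out([
  [0,0,0,0,0,-0.05,1],
  [0,0,0,0,0,-0.1,1],
  [0,0,0,0,0,-0.2,1],
  [0,0,0,0,0,-0.3,1],
  [0,0,0,0,0,-0.4,1],
])

```text
t: 3.2
tool_pos: [0.5797, -0.221, 0.2054]
tool_rot: [1.921, 2.486, 0.001]
contact_force: [0.7, 0.1, -0.4]
opening: 0.0088
grip_force: 87.8
```

Emit:
carry_out([
  [0,0,0,0,0,0,1],
  [0,0,0,0,0,0,1],
])

```text
t: 3.4
tool_pos: [0.5803, -0.2214, 0.205]
tool_rot: [1.919, 2.484, 0.001]
contact_force: [-0.8, -0.6, -1.3]
opening: 0.0089
grip_force: 87.9
```

```bash
python3 -c "
from h import *
o=get_obs();print(o['tool_pos'],o['contact_force'],o['opening'],o['q']);delta((.5216,.2145,.23),.281)
"
```

```text
[ 0.58025917 -0.2214174   0.20498312] [-0.7749977  -0.582478   -1.32317508] 0.008905009454573681 [-4.84386373e-01  5.88337985e-02  1.65079291e+00  2.20070111e-04
  1.42927406e+00 -7.39549897e-01]
turn frac [[0.0007, 0.0005, -0.0082], [0.0008, -0.001, 0.9918]] shift frac [ 1.4552  0.1777 -0.0854]
```

Emit:
carry_out([
  [0,0,0,0.1,0.015,-0.04,1],
  [0,0,0,0.25,0.03,-0.08,1],
  [0,0,0,0.4,0.05,-0.085,1],
  [0,0,0,0.55,0.07,-0.085,1],
  [0,0,-0.008,0.7,0.088,-0.085,1],
])

```text
t: 3.9
tool_pos: [0.5509, -0.0096, 0.2269]
tool_rot: [-1.888, -2.508, 0.002]
contact_force: [0.8, -0.4, -0.2]
opening: 0.0085
grip_force: 87.9
```

Emit:
carry_out([
  [0,0,0,0.15,0.018,0,1],
  [0,0,0,0.3,0.036,0,1],
  [0,0,0,0.45,0.054,0,1],
  [0,0,0,0.6,0.072,0,1],
  [0,0,0,0.74,0.09,0,1],
])

```text
t: 4.4
tool_pos: [0.5151, 0.2111, 0.2267]
tool_rot: [-1.888, -2.508, 0.004]
contact_force: [0.3, -0.9, -0.7]
opening: 0.0087
grip_force: 87.9
```

Emit:
carry_out([
  [0,0,0,0,0,0,1],
  [0,0,0,0,0,0,1],
  [0,0,0,0,0,0,1],
])

```text
t: 4.7
tool_pos: [0.5165, 0.2084, 0.2275]
tool_rot: [-1.89, -2.508, 0.003]
contact_force: [0.4, -0.2, -0.0]
opening: 0.0082
grip_force: 87.9
```

```bash
python3 -c "
from h import *
o=get_obs();print(o['tool_pos'],o['contact_force'],o['wrist_torque'],o['q']);delta((.5216,.2145,.185),.281)
c=get_image('scene');p=o['tool_pos'];print(proj(c,[p,p-[0,0,.0106],p-[0,0,.0426],[.5216,.2145,.13]]).round(2))
cv2.imwrite('pics/b1.png',cv2.resize(c['img'][200:290,190:310],(800,600),interpolation=cv2.INTER_CUBIC))
"
```

```text
[0.51654193 0.20838209 0.22754418] [ 0.44607976 -0.15681219 -0.0253579 ] [ 0.00426409 -0.00625545  0.00674108] [ 2.50046552e-01 -1.05717490e-01  1.77461499e+00 -4.17759215e-04
  1.47469308e+00 -2.91821404e-02]
turn frac [[-0.0006, 0.0001, -0.0006], [0.0002, 0.001, 0.9994]] shift frac [0.015  0.0221 0.1418]
[[239.67 227.7 ]
 [240.12 231.58]
 [241.47 243.08]
 [240.48 262.27]]
```

View pics/b1.png

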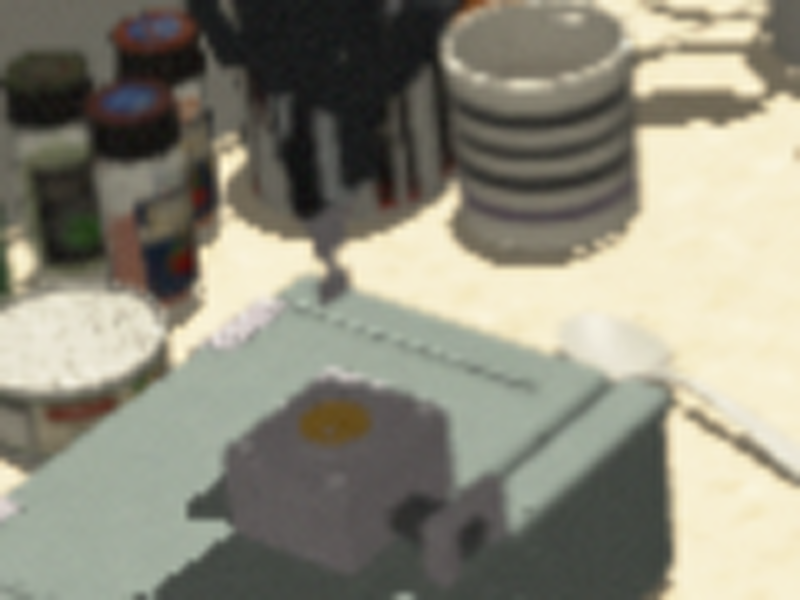

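Emit:
carry_out([
  [0,0,0,0.0065,0.022,0.05,1],
  [0,0,0,0.0065,0.022,0.1,1],
  [0,0,0,0.0065,0.022,0.158,1],
  [0,0,0,0.0065,0.022,0.158,1],
  [0,0,0,0.0065,0.022,0.158,1],
])

```text
t: 5.25
tool_pos: [0.5221, 0.2125, 0.1798]
tool_rot: [-1.889, -2.508, 0.003]
contact_force: [0.7, -0.7, 0.8]
opening: 0.0088
grip_force: 87.9
```

```bash
python3 -c "
from h import *
o=get_obs();print(o['tool_pos'],o['contact_force'],o['wrist_torque'],o['q'][5]);delta((.5223,.2121,.175),.281)
c=get_image('scene');p=o['tool_pos']+.0025*np.array([-.277,.961,0]);print(proj(c,[p-[0,0,.0106],p-[0,0,.0426],[.5216,.2145,.13]]).round(2))
print(get_obs()['tool_pos'])
cv2.imwrite('pics/b2.png',cv2.resize(c['img'][230:290,200:280],(800,600),interpolation=cv2.INTER_CUBIC))
"
```

```text
[0.52210966 0.2125253  0.17979253] [ 0.66276244 -0.73007559  0.82087594] [-0.00784424 -0.03092075  0.05652345] -0.02494650827925949
turn frac [[-0.0008, -0.0, -0.0005], [-0.0, 0.0013, 0.9995]] shift frac [-0.0015  0.0003  0.016 ]
[[238.72 248.87]
 [240.08 259.92]
 [240.48 262.27]]
[0.52275363 0.21279347 0.181024  ]
```

View pics/b2.png

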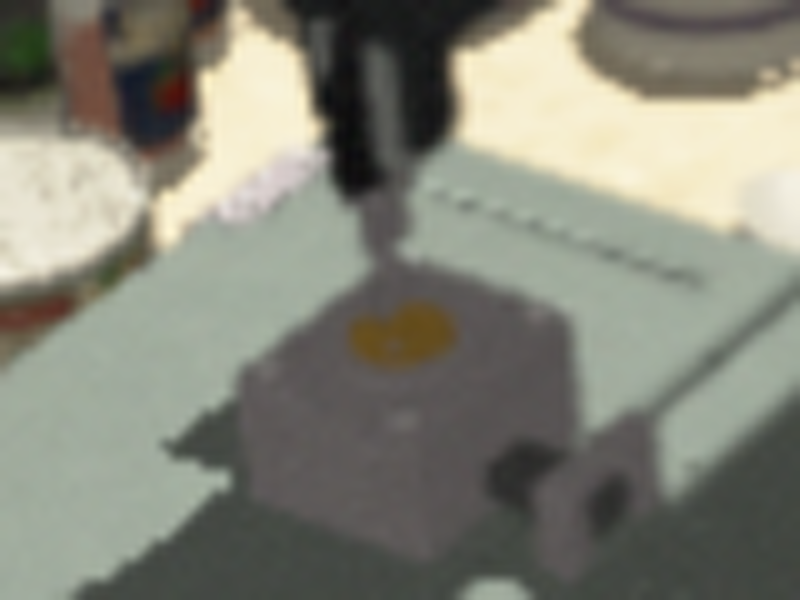

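```bash
python3 -c "
from h import *
ims=[];ps=[]
for i in range(6): ims.append(get_image('scene'));ps.append(get_obs()['tool_pos'])
p=np.mean(ps,0);print(p,np.std(ps,0));c=ims[0]
a=np.mean([i['img'] for i in ims],0)[242:272,222:262]
a=np.clip(a*2.2,0,255).astype(np.uint8)
a=cv2.resize(a,(800,600),interpolation=cv2.INTER_CUBIC)
X=np.array([-.277,.961,0]);Y=np.array([.961,.277,0])
f=lambda P:(proj(c,P)-[222,242]+.5)*20-.5
o=p+.0025*X-[0,0,.0426]
print('bit end corners',f([o+sx*.007*X+sy*.002*Y for sx,sy in((-1,-1),(1,-1),(1,1),(-1,1))]).round())
print('bit top',f([o+[0,0,.009]+sx*.007*X for sx in(-1,1)]).round(),'plug',f([[.5216,.2145,.13]]).round(), 'px per mm X,Y',(f([o+.001*X,o+.001*Y])-f([o])).round(1))
cv2.imwrite('pics/b3.png',a)
"
```

```text
[0.52318075 0.21311115 0.18212958] [8.40545455e-05 8.11919489e-05 1.88323844e-04]
bit end corners [[409. 327.]
 [337. 383.]
 [311. 374.]
 [383. 318.]]
bit top [[389. 261.]
 [316. 317.]] plug [[379. 415.]] px per mm X,Y [[-5.2  4. ]
 [-6.4 -2.3]]
```

View pics/b3.png

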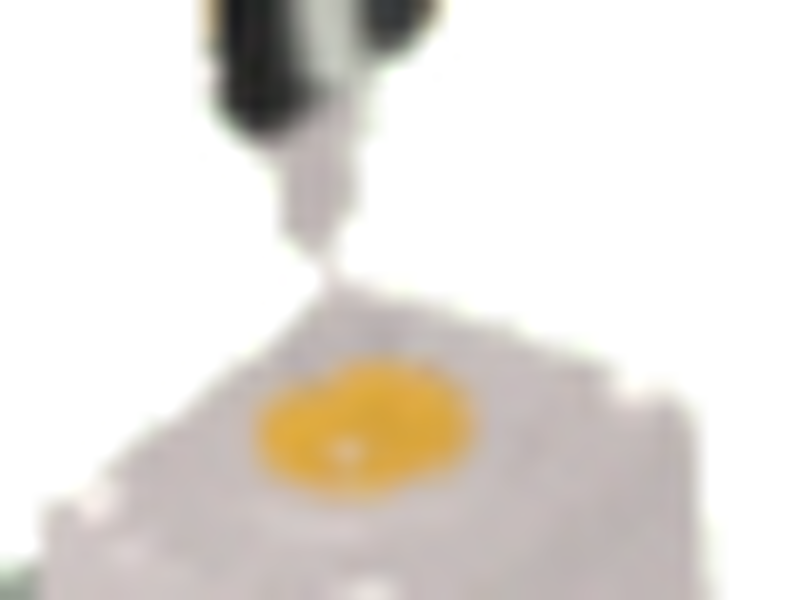

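Emit:
carry_out([
  [0,0,0,-0.001,-0.0067,0,1],
  [0,0,0,-0.001,-0.0067,0.015,1],
  [0,0,0,-0.001,-0.0067,0.03,1],
  [0,0,0,-0.001,-0.0067,0.04,1],
  [0,0,0,-0.001,-0.0067,0.05,1],
])

```text
t: 6.1
tool_pos: [0.5214, 0.2121, 0.1666]
tool_rot: [1.889, 2.509, 0.001]
contact_force: [2.0, -0.7, 0.6]
opening: 0.0088
grip_force: 88.2
```

Emit:
carry_out([
  [0,0,0,0,0,0,1],
  [0,0,0,0,0,0,1],
])

```text
t: 6.3
tool_pos: [0.5215, 0.2122, 0.1663]
tool_rot: [1.889, 2.509, 0.002]
contact_force: [3.7, 0.1, -0.1]
opening: 0.0085
grip_force: 88.0
```

```bash
python3 -c "
from h import *
o=get_obs();R=Ro.from_rotvec(o['tool_rot']).inv();print(o['tool_pos'],R.apply(o['contact_force']),R.apply(o['wrist_torque']));delta((.5216,.2145,.1406),.281)"
```

```text
[0.52152575 0.21215118 0.16633131] [-0.88486986  3.59445617  0.15237012] [-0.70396835 -0.32778987 -0.00947546]
turn frac [[0.0006, 0.0001, -0.0003], [0.0002, -0.0009, 0.9997]] shift frac [0.0075 0.0023 0.0858]
```

Emit:
carry_out([
  [0,0,0,0,0.003,0,1],
  [0,0,0,0,0.003,0.007,1],
  [0,0,0,0,0.003,0.014,1],
  [0,0,0,0,0.003,0.021,1],
  [0,0,0,0,0.003,0.027,1],
])

```text
t: 6.8
tool_pos: [0.5222, 0.2124, 0.1601]
tool_rot: [1.889, 2.509, 0.001]
contact_force: [-0.3, -2.0, 8.0]
opening: 0.0084
grip_force: 89.3
```

```bash
cat > f.py <<'E'
from h import *
o=get_obs();R=Ro.from_rotvec(o['tool_rot']).inv();print(o['tool_pos'].round(4) if hasattr(o['tool_pos'],'round') else o['tool_pos'],'F',R.apply(o['contact_force']).round(2),'T',R.apply(o['wrist_torque']).round(3),o['q'][5]);delta((.5216,.2145,.1406),.281)
E
python3 f.py
```

```text
[0.5222 0.2124 0.1601] F [-1.86 -0.88 -7.95] T [ 0.246 -0.401  0.001] -0.025507472953725185
turn frac [[0.0003, 0.0002, -0.0003], [0.0003, -0.0005, 0.9997]] shift frac [ 0.0075 -0.0001  0.065 ]
```

Emit:
carry_out([
  [0,0,0,-0.002,0,0.006,1],
  [0,0,0,-0.002,0,0.012,1],
  [0,0,0,-0.002,0,0.018,1],
  [0,0,0,-0.002,0,0.018,1],
  [0,0,0,-0.002,0,0.018,1],
])

```text
t: 7.3
tool_pos: [0.5223, 0.212, 0.1541]
tool_rot: [1.889, 2.509, 0.001]
contact_force: [0.3, -1.0, 4.5]
opening: 0.0085
grip_force: 88.9
```

```bash
python3 f.py
```

```text
[0.5223 0.212  0.1541] F [-1.03  0.06 -4.5 ] T [ 0.003 -0.296  0.077] -0.026390045065553234
turn frac [[0.0003, 0.0001, -0.0003], [0.0001, -0.0005, 0.9997]] shift frac [0.0088 0.0001 0.0451]
```

Emit:
carry_out([
  [0,0,0,0,0,0.005,1],
  [0,0,0,0,0,0.01,1],
  [0,0,0,0,0,0.01,1],
])

```text
t: 7.6
tool_pos: [0.5224, 0.2124, 0.1524]
tool_rot: [1.89, 2.51, 0.002]
contact_force: [-2.4, -1.1, 11.6]
opening: 0.0087
grip_force: 90.0
```

```bash
python3 f.py
```

```text
[0.5224 0.2124 0.1524] F [ -0.38  -2.62 -11.61] T [ 0.556 -0.024  0.065] -0.02640088285330442
turn frac [[0.0004, -0.0002, -0.0003], [-0.0004, -0.0006, 0.9997]] shift frac [ 0.0075 -0.0005  0.0394]
```

Emit:
carry_out([
  [0,0,0,0,0,-0.005,1],
  [0,0,0.03,0,-0.0008,-0.005,1],
  [0,0,0.06,0.0002,-0.0015,-0.005,1],
  [0,0,0.085,0.0003,-0.0021,-0.005,1],
  [0,0,0.095,0.0004,-0.0024,-0.004,1],
])

```text
t: 8.1
tool_pos: [0.5209, 0.2121, 0.152]
tool_rot: [-2.243, -2.199, 0.0]
contact_force: [-2.7, -0.8, 7.2]
opening: 0.0083
grip_force: 89.3
```

```bash
python3 f.py
```

```text
[0.5209 0.2121 0.152 ] F [-0.89 -2.69 -7.18] T [ 0.385 -0.181 -0.081] 0.27391105959571405
turn frac [[-0.0002, -0.0001, -0.0958], [-0.0002, 0.0003, 0.9042]] shift frac [0.0081 0.0022 0.0381]
```

Emit:
carry_out([
  [0,0,0.01,0,-0.0003,0,1],
  [0,0,0.02,0,-0.0005,0,1],
  [0,0,0.03,0.0001,-0.0008,0,1],
])

```text
t: 8.4
tool_pos: [0.5205, 0.2121, 0.152]
tool_rot: [-2.343, -2.091, 0.001]
contact_force: [-2.3, -0.9, 6.5]
opening: 0.0085
grip_force: 89.2
```

Emit:
carry_out([
  [0,0,0.01,0,-0.0003,0,1],
  [0,0,0.02,0,-0.0005,0,1],
  [0,0,0.03,0.0001,-0.0008,0,1],
])

```text
t: 8.7
tool_pos: [0.5202, 0.2122, 0.152]
tool_rot: [-2.439, -1.979, 0.002]
contact_force: [-2.8, 0.1, 6.4]
opening: 0.0085
grip_force: 89.2
```

Emit:
carry_out([
  [0,0,0.01,0,-0.0003,0,1],
  [0,0,0.02,0,-0.0005,0,1],
  [0,0,0.03,0.0001,-0.0008,0,1],
])

```text
t: 9.0
tool_pos: [0.5198, 0.2123, 0.152]
tool_rot: [-2.529, -1.862, 0.002]
contact_force: [-3.5, -0.5, 8.3]
opening: 0.0086
grip_force: 89.3
```

```bash
python3 f.py
```

```text
[0.5198 0.2123 0.152 ] F [-1.55 -3.19 -8.28] T [ 0.599 -0.336 -0.135] 0.5562912507148932
turn frac [[-0.0006, -0.0001, -0.1855], [-0.0002, 0.0008, 0.8145]] shift frac [0.0088 0.0036 0.038 ]
```

Emit:
carry_out([
  [0,0,0,0,0,-0.008,1],
  [0,0,0,0,0,-0.008,1],
  [0,0,0,0,0,0,1],
  [0,0,0,0,0,0.004,1],
  [0,0,0,0,0,0.004,1],
])

```text
t: 9.5
tool_pos: [0.52, 0.2123, 0.1517]
tool_rot: [-2.528, -1.863, 0.002]
contact_force: [-5.5, -0.3, 9.6]
opening: 0.0084
grip_force: 90.7
```

Emit:
carry_out([
  [0,0,0,0,0,-0.01,1],
  [0,0,-0.03,0,0.0008,-0.01,1],
  [0,0,-0.03,0,0.0008,-0.004,1],
  [0,0,-0.03,0,0.0008,0,1],
  [0,0,-0.03,0,0.0008,0,1],
])

```text
t: 10.0
tool_pos: [0.5203, 0.2121, 0.151]
tool_rot: [-2.44, -1.977, 0.001]
contact_force: [-4.2, 0.0, 8.0]
opening: 0.0084
grip_force: 90.3
```

```bash
python3 f.py
```

```text
[0.5203 0.2121 0.151 ] F [-0.87 -4.16 -8.04] T [ 0.898 -0.103 -0.078] 0.46278933738809924
turn frac [[-0.0004, -0.0001, -0.1558], [-0.0001, 0.0006, 0.8442]] shift frac [0.0087 0.0025 0.0348]
```

Emit:
carry_out([
  [0,0,0,0,-0.003,-0.008,1],
  [0,0,-0.02,0,-0.0025,-0.008,1],
  [0,0,-0.02,0,-0.0025,-0.002,1],
  [0,0,-0.02,0,-0.0025,0.002,1],
  [0,0,-0.02,0,-0.0025,0.002,1],
])

```text
t: 10.5
tool_pos: [0.5203, 0.2121, 0.1507]
tool_rot: [2.377, 2.053, 0.001]
contact_force: [-2.2, -0.0, 6.3]
opening: 0.0084
grip_force: 90.3
```

Emit:
carry_out([
  [0,0,0,0,0,-0.008,1],
  [0,0,-0.02,0,0.0005,-0.008,1],
  [0,0,-0.02,0,0.0005,-0.002,1],
  [0,0,-0.02,0,0.0005,0.001,1],
  [0,0,-0.02,0,0.0005,0.001,1],
])

```text
t: 11.0
tool_pos: [0.5206, 0.2121, 0.1506]
tool_rot: [2.312, 2.126, 0.001]
contact_force: [-2.1, 0.7, 7.2]
opening: 0.0087
grip_force: 90.4
```

```bash
python3 f.py
```

```text
[0.5206 0.2121 0.1506] F [ 0.56 -2.14 -7.16] T [ 0.439 -0.01  -0.075] 0.33825181973200724
turn frac [[0.0003, 0.0, -0.1161], [0.0, -0.0005, 0.8839]] shift frac [0.0083 0.0026 0.0332]
```

Emit:
carry_out([
  [0,0,0,0,-0.001,0.003,1],
  [0,0,0,0,-0.001,0.006,1],
  [0,0,0,0,-0.001,0.008,1],
  [0,0,0,0,-0.001,0.008,1],
])

```text
t: 11.4
tool_pos: [0.5206, 0.2121, 0.1488]
tool_rot: [2.311, 2.126, 0.002]
contact_force: [-2.7, -0.8, 7.8]
opening: 0.0085
grip_force: 90.7
```

```bash
python3 f.py
```

```text
[0.5206 0.2121 0.1488] F [-0.98 -2.6  -7.85] T [ 0.418 -0.132 -0.039] 0.3384179572283001
turn frac [[0.0006, 0.0, -0.1161], [0.0, -0.0008, 0.8839]] shift frac [0.0082 0.0027 0.0273]
```

Emit:
carry_out([
  [0,0,0,0,-0.001,0.004,1],
  [0,0,0,0,-0.001,0.008,1],
  [0,0,0,0,-0.001,0.012,1],
  [0,0,0,0,-0.001,0.012,1],
])

```text
t: 11.8
tool_pos: [0.5206, 0.212, 0.1452]
tool_rot: [2.311, 2.125, 0.003]
contact_force: [-2.0, -1.4, 7.8]
opening: 0.0085
grip_force: 90.5
```

```bash
python3 f.py
```

```text
[0.5206 0.212  0.1452] F [-1.58 -1.82 -7.79] T [ 0.194 -0.14  -0.078] 0.33858180762405843
turn frac [[0.0008, 0.0001, -0.1161], [0.0001, -0.0012, 0.8839]] shift frac [0.0085 0.0027 0.0153]
```

Emit:
carry_out([
  [0,0,0,0,0,0.005,1],
  [0,0,0,0,0,0.01,1],
  [0,0,0,0,0,0.015,1],
  [0,0,0,0,0,0.02,1],
  [0,0,0,0,0,0.02,1],
])

```text
t: 12.3
tool_pos: [0.5207, 0.212, 0.1402]
tool_rot: [2.311, 2.125, 0.003]
contact_force: [-4.0, -1.4, 11.9]
opening: 0.0083
grip_force: 91.4
```

```bash
python3 f.py
```

```text
[0.5207 0.212  0.1402] F [ -1.76  -3.87 -11.88] T [ 0.693 -0.31  -0.06 ] 0.3385423641414773
turn frac [[0.0008, 0.0002, -0.116], [0.0003, -0.0011, 0.884]] shift frac [ 0.0086  0.0024 -0.0015]
```

Emit:
carry_out([
  [0,0,0,0,-0.001,0.005,1],
  [0,0,0,0,-0.001,0.01,1],
  [0,0,0,0,-0.001,0.01,1],
])

```text
t: 12.6
tool_pos: [0.5208, 0.212, 0.14]
tool_rot: [2.31, 2.125, 0.003]
contact_force: [-9.1, -4.9, 22.9]
opening: 0.0085
grip_force: 93.0
```

```bash
python3 f.py
```

```text
[0.5208 0.212  0.14  ] F [ -5.69  -8.54 -22.89] T [ 1.615 -0.75  -0.097] 0.3386557597503384
turn frac [[0.001, 0.0003, -0.116], [0.0004, -0.0014, 0.884]] shift frac [ 0.0084  0.0019 -0.0022]
```

Emit:
carry_out([
  [0,0,0,0,0,-0.006,1],
  [0,0,0.04,0.0001,-0.001,-0.006,1],
  [0,0,0.08,0.0002,-0.002,-0.006,1],
  [0,0,0.13,0.0006,-0.0032,-0.006,1],
  [0,0,0.13,0.0006,-0.0032,-0.006,1],
])

```text
t: 13.1
tool_pos: [0.5191, 0.2125, 0.14]
tool_rot: [2.697, 1.61, 0.002]
contact_force: [-7.5, -2.0, 18.1]
opening: 0.008
grip_force: 91.9
```

```bash
python3 f.py; python3 -c "
from h import *
ims=[get_image('scene') for i in range(6)];c=ims[0]
a=np.mean([i['img'] for i in ims],0)[242:272,222:262]
a=cv2.resize(np.clip(a*2.2,0,255).astype(np.uint8),(800,600),interpolation=cv2.INTER_CUBIC)
cv2.imwrite('pics/b4.png',a)"
```

```text
[0.5191 0.2125 0.14  ] F [ -5.33  -5.57 -18.11] T [ 1.01  -0.945 -0.104] 0.7505807304081922
turn frac [[0.0005, -0.0, -0.2468], [-0.0, -0.0007, 0.7532]] shift frac [ 0.0099  0.0041 -0.0019]
```

View pics/b4.png

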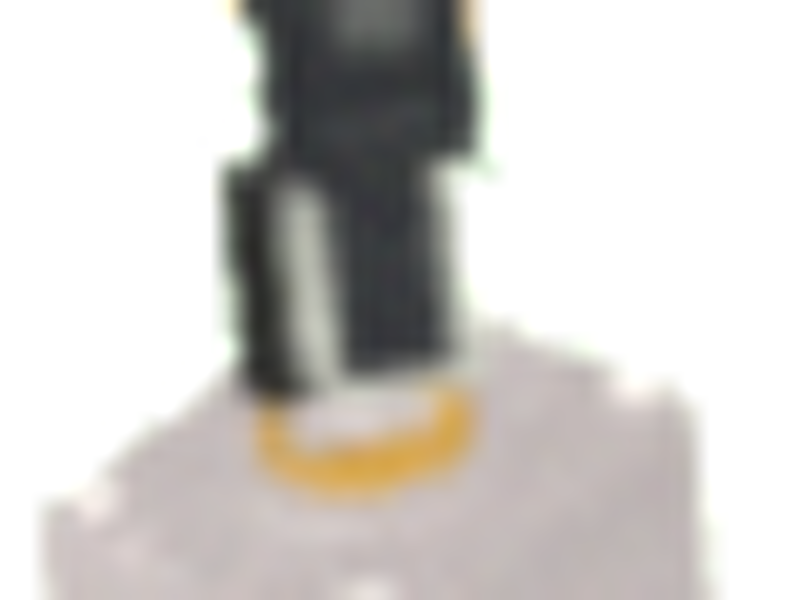

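Emit:
carry_out([
  [0,0,0.04,-0.001,-0.002,-0.004,1],
  [0,0,0.08,-0.001,-0.004,-0.004,1],
  [0,0,0.12,-0.001,-0.005,-0.004,1],
  [0,0,0.16,-0.001,-0.006,-0.004,1],
  [0,0,0.2,0,-0.0067,-0.004,1],
])

```text
t: 13.9
tool_pos: [0.5172, 0.2143, 0.1401]
tool_rot: [-3.062, -0.694, -0.003]
contact_force: [-5.2, 1.1, 12.1]
opening: 0.0085
grip_force: 91.2
```

```bash
python3 f.py
```

```text
[0.5172 0.2143 0.1401] F [ -4.17  -3.22 -12.13] T [ 0.681 -0.636 -0.159] 1.3837903110871925
turn frac [[0.0002, -0.0009, -0.4476], [-0.0009, -0.0002, 0.5524]] shift frac [ 0.0137  0.0056 -0.0017]
```

Emit:
carry_out([
  [0,0,0.02,0,-0.0005,0,1],
  [0,0,0.04,0,-0.001,0,1],
  [0,0,0.05,0.0001,-0.0013,0,1],
  [0,0,0.05,0.0001,-0.0013,0,1],
])

```text
t: 14.3
tool_pos: [0.517, 0.2148, 0.1401]
tool_rot: [-3.106, -0.459, -0.003]
contact_force: [-5.7, 2.1, 12.1]
opening: 0.0083
grip_force: 91.2
```

```bash
python3 f.py
```

```text
[0.517  0.2148 0.1401] F [ -4.79  -3.66 -12.12] T [ 0.638 -0.778 -0.06 ] 1.5369988136841322
turn frac [[0.0, -0.001, -0.4961], [-0.001, -0.0, 0.5039]] shift frac [ 0.0144  0.0055 -0.0017]
```

Emit:
carry_out([
  [0,0,0.01,0,0,0,1],
  [0,0,0.02,0,0,0,1],
  [0,0,0.025,0,0,0,1],
  [0,0,0.025,0,0,0,1],
])

```text
t: 14.7
tool_pos: [0.5169, 0.2152, 0.1401]
tool_rot: [-3.121, -0.337, -0.003]
contact_force: [-5.6, 2.8, 13.0]
opening: 0.0083
grip_force: 91.2
```

```bash
python3 f.py
```

```text
[0.5169 0.2152 0.1401] F [ -4.84  -3.93 -12.95] T [ 0.768 -0.801 -0.25 ] 1.6149695990122377
turn frac [[-0.0001, -0.0012, -0.5209], [-0.0012, 0.0001, 0.4791]] shift frac [ 0.0149  0.0055 -0.0017]
```

Emit:
carry_out([
  [0,0,0.01,0,0,0,1],
  [0,0,0.015,0,0,0,1],
  [0,0,0.015,0,0,0,1],
])

```text
t: 15.0
tool_pos: [0.5168, 0.2153, 0.1401]
tool_rot: [-3.127, -0.264, -0.002]
contact_force: [-6.1, 3.6, 12.6]
opening: 0.0084
grip_force: 91.2
```

```bash
python3 f.py; python3 -c "
from h import *
ims=[get_image('top') for i in range(2)]+[get_image('scene') for i in range(4)]
f=lambda L,x,y,w,h,k:cv2.resize(np.clip(np.mean([i['img'] for i in L],0)[y:y+h,x:x+w]*2,0,255).astype(np.uint8),None,fx=k,fy=k,interpolation=cv2.INTER_CUBIC)
cv2.imwrite('pics/b5.png',np.hstack([f(ims[:2],200,195,60,75,6),f(ims[2:],218,235,44,45,10)]))"
```

```text
[0.5168 0.2153 0.1401] F [ -5.43  -4.59 -12.59] T [ 0.8   -0.805 -0.337] 1.6617480936261644
turn frac [[-0.0002, -0.0013, -0.5358], [-0.0012, 0.0002, 0.4642]] shift frac [ 0.0152  0.0054 -0.0017]
```

View pics/b5.png

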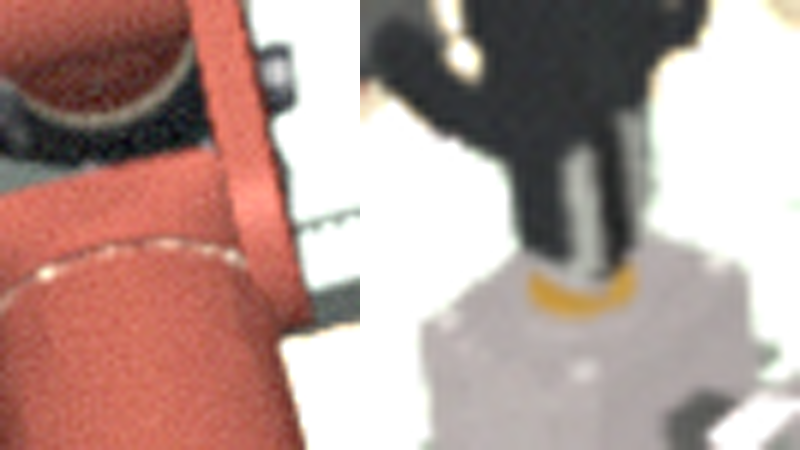

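```bash
python3 -c "
from h import *
print(finish_job())"
```

```text
the job is handed in; nothing more can be done
None
```

I handed the job in with the oblong-headed key fully home in the lock, turned clockwise to its stop, and still gripped and held. The plug angle itself can't be read: the stop is inferred from the wrist torque rising well above the spring's, and the seating from a hard stop in depth plus a picture of the collar on the plug.

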